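# Blue light from the filter lamp

### The job

Set the filter lamp for blue light: with a fingertip, push gently on the spokes of its filter wheel until the blue filter is centred over the lamp's round window, then push the orange shutter paddle all the way open to its stop. Nothing is to be gripped or lifted: keep off the coloured glass, do not shove the lamp about, and leave the bottle, jar, phone and penlight where they are.

Things in the scene. Friction and masses are not known exactly. Their poses are not given: they have to be found in the camera images.
- unit: the filter lamp, a loose 3.5 kg bench instrument standing on the table by its own weight: a grey round foot 170 mm across and 15 mm high with a grey tongue 70 mm wide that runs out along its -y to 155 mm from the centre. Origin: centre of the foot's underside, on the wheel's vertical axis. z up. The lamp (white, 42 mm across, top at 40 mm) and the shutter stand on the -y side.
- wheel: filter wheel, level, turns either way without stops about the vertical axis through the unit's centre; friction (0.1 N m) holds it. Origin on the axis, 70 mm above the table. Four spokes at right angles carry, counter-clockwise from above, the blue, green, amber and red filters. Below it is free space down to the shutter blade and arm (49 mm above the table), elsewhere to the foot (15 mm).
- tab_blue (a point): middle of the top edge of the black finger tab that ends the blue filter's spoke, beyond the filter and in line with it. Each of the four spokes ends in such a tab: 84 to 110 mm from the wheel's axis, 8 mm thick, 63 to 77 mm above the table; this point is 97 mm from the axis. Push on the flat side of any tab.
- filter_blue: deep blue glass filter, a disc 40 mm across and 4 mm thick set in an aluminium ring (48 mm outside, 10 mm tall, standing 3 mm proud of the glass above and below). Origin: centre of the glass, 62 mm from the wheel's axis and 70 mm above the table. Not to be touched.
- filter_green: green glass filter, a disc 40 mm across and 4 mm thick set in an aluminium ring (48 mm outside, 10 mm tall, standing 3 mm proud of the glass above and below). Origin: centre of the glass, 62 mm from the wheel's axis and 70 mm above the table. Not to be touched.
- filter_amber: amber yellow glass filter, a disc 40 mm across and 4 mm thick set in an aluminium ring (48 mm outside, 10 mm tall, standing 3 mm proud of the glass above and below). Origin: centre of the glass, 62 mm from the wheel's axis and 70 mm above the table. Not to be touched.
- filter_red: red glass filter, a disc 40 mm across and 4 mm thick set in an aluminium ring (48 mm outside, 10 mm tall, standing 3 mm proud of the glass above and below). Origin: centre of the glass, 62 mm from the wheel's axis and 70 mm above the table. Not to be touched.
- window (a point): centre of the lamp's pale round window, 24 mm across, 41 mm above the table, 62 mm from the wheel's axis on the unit's -y side; at the start the black shutter blade covers it.
- shutter (a joint): angle of the shutter about its vertical pivot, rad: 0 shut (blade over the window), 1.1 at the open stop. Opening is clockwise seen from above: the blade swings to the unit's +x, the paddle outside to the unit's -x. Friction (about 0.06 N m) holds it where it is left. It starts at 0 to 0.2.
- shutter_pivot (a point): on the shutter's vertical pivot, 125 mm from the wheel's axis on the unit's -y side, 47 mm above the table; the hub is 18 mm across, its top at 52 mm.
- paddle (a point): middle of the top edge of the orange shutter paddle, an upright plate 30 mm long (25 to 55 mm from the pivot, pointing away from the wheel), 7 mm thick, from 42 to 76 mm above the table; this point is 40 mm from the pivot, 76 mm above the table. Push on its flat side.
- bottle: white plastic bottle with a green cap, 42 mm across, 100 mm tall, loose; origin centre of its underside. Stay clear.
- jar: glass jar with a blue lid, 52 mm across, 65 mm tall, loose; origin centre of its underside. Stay clear.
- phone: black phone lying flat, 72 x 148 x 9 mm (long along its y), loose; origin centre of its underside. Stay clear.
- penlight: steel penlight lying flat along its x, 140 mm long, 14 mm thick, blue head, loose; origin on its underside, 62 mm from the tail. Stay clear.

How it is judged (in metres and radians):
On the way, in this order (a step that is already met when the one before it is completed fails the run):
1. the blue filter is centred over the lamp window (horizontal distance between filter_blue and window below 0.007 m and not (value of joint shutter above 0.98 rad)), for 0.2 s.
2. the shutter is pushed fully open, with the blue filter still over the window (horizontal distance between filter_blue and window below 0.007 m and value of joint shutter above 0.98 rad), for 0.2 s.
At the end, for the whole second after the job is handed in: blue filter's centre within 7 mm (horizontally) of the window's centre, so the whole window lies under blue glass; shutter at 0.98 rad or more (stop at 1.1); wheel at rest; lamp flat on the table; lamp and bystanders within 25 mm of where they stood (all of step 2 and angle between unit's own z axis and vertical below 0.05 rad and distance of each of unit, bottle, jar, phone, penlight from where it was at the start of the episode below 0.025 m and linear speed of unit below 0.02 m/s and angular speed of wheel below 0.05 rad/s); the robot touches nothing.
It fails at once if the coloured glass is touched (more than 1 N) (contact force between the fingers and filter_blue above 1 N or contact force between the fingers and filter_green above 1 N or contact force between the fingers and filter_amber above 1 N or contact force between the fingers and filter_red above 1 N).
It fails at once if the lamp or its moving parts are gripped or pushed hard (fingers press with more than 30 N) (contact force between the fingers and unit above 30 N).
It fails at once if the lamp is shoved, lifted or tipped (25 mm, 0.1 rad) (distance of unit from where it was at the start of the episode above 0.025 m or height (world z) of unit above 0.01 m or angle between unit's own z axis and vertical above 0.1 rad).
It fails at once if a bystander is moved or lifted by more than 25 mm (distance of any of bottle, jar, phone, penlight from where it was at the start of the episode above 0.025 m).
It also fails if it takes over 70 s, if anything falls off the work surface, if the arm or the gripper's body presses on something with over 40 N, if the wrist force passes 120 N, or if a joint passes its speed limit or range.

### The arm

A 6-joint arm with a two-finger parallel gripper is mounted at the origin on the work surface. World frame = base frame: x ahead of the robot, y to its left, z up, the work surface at z = 0. Lengths are in m, angles in degrees, forces in N, time in s.
With the tool pointing down it reaches from about 0.275 to 1 m from the base axis. Payload 8.4 kg.
Tool frame: the origin (TCP) lies midway between the tips of the shut fingers; the grasp point (between the pads) lies env.pinch_z behind it (env.pinch_z is the distance from the TCP to the grasp point, in m); z points along the fingers, y is the direction in which the jaws open and shut (so a half turn about z gives the same grasp; the last joint's range is limited). The gripper opens to 85 mm and grips with 20 to 120 N. Pads are 22 mm wide; open, the fingers measure 114 mm over their backs; the gripper's body (76 mm by 85 mm) begins 54 mm behind the grasp point. The pads swing forward as they close: fully open they stand 13 mm farther back than shut.
Start: joints at [73.717, 20.225, 93.587, -0, 66.188, -0.138], TCP at [0.174, 0.6, 0.231] pointing down, gripper open.
Joint ranges: [-150.9, 150.9], [-52.94, 120.26], [3.33, 152.33], [-74.26, 254.26], [0, 154.13], [-172.89, 172.89]. Speed limits (degrees/s): [127.2, 127.2, 159.86, 180, 180, 180].

### API

Orientations are given as [roll, pitch, yaw] about the fixed x, y, z axes, in that order (R = Rz(yaw) Ry(pitch) Rx(roll)).
In Python, from cell import env gives the robot as it stands.
- The arm moves only by the tool send_rows, never from a script. Its argument "series" is a list of rows, each an object of numbers: "tx", "ty", "tz": the shift along the world's x, y, z in m; "ax", "ay", "az": the turn, a rotation vector about the world's x, y, z in degrees. In form: [{"tx": .., "ty": .., "tz": .., "ax": .., "ay": .., "az": ..}, ...]. A call has 1 to 5 rows; each row shifts and turns the pose as measured when the row begins; what a row does not reach is not made up. A row lasts 1/12 s, in which the tool goes at most 41.7 mm and 7.16 degrees, less where a joint would pass 70% of its speed; a pose out of reach is approached as far as the arm can. A call is refused whole if a number of a shift passes 0.0417 or a number of a turn 7.16, either way. A call with a gripper value outside its range is refused whole. "grip" is the finger opening in m, from 0 to 0.0854, set as the call begins (left out, the last holds). The fingers move at their own pace and stop on an object; "force" is the grip in N (left out, the last holds). Time passes only in rows, so rows that do not move let the fingers close. It gives the time, the measured TCP pose, the force and the opening at its end, in the units of the state.
- env.sense(): the state, without advancing time (a new reading comes with each control period).
- env.capture(name): name is "scene" or "top"; returns the picture (480x640x3 uint8, red, green, blue); there is no depth.
- env.calibration(name): a dict with "intrinsics" (3x3 intrinsics, pixels), "pose" (4x4, takes a point from camera to world coordinates). Camera axes: x right, y up, looking along -z (the intrinsics and any distortion apply to the point x, -y, -z); pixel columns grow to the right and rows downward; lengths in m; the calibration is good to about 2 mm. A picture is of the moment at which its call begins. calibration takes no time and is no camera call.
- env.job_done(): hands the job in, once; it reports no verdict.
The state is a dict: "t": time; "joint_positions": joint angles; "qd": joint speeds; "tau": joint torques, N m; "ee_pos": TCP position; "ee_rot": TCP orientation; "contact_force": force on the tool from outside, world axes, zero at the start; "moment": the same for the moment, N m; "width": finger opening in m.
Only numpy, scipy, OpenCV 4.12 (cv2) and the standard library are available. Lean on these libraries where they do the work, as an engineer would, in place of code of your own. Each camera call takes 0.05 s, during which the arm holds its last target.

## Working session

There is one attempt and no reset: what is moved stays moved. The work goes in short steps, Python scripts to look and compute and a tool call to move; the robot and the scene stay as the last step left them, time stands still between calls to the robot, and variables do not carry over. Pictures are saved under pics/ and viewed, and the job is handed in when it is done.

Besides the shell and the picture viewer there is one more tool, called after "Call:" in YAML: its name, and indented under it one key for each argument. send_rows: Moves the arm, as the interface text tells. Its arguments: {"type":"object","properties":{"series":{"type":"array"},"grip":{"type":"number"},"force":{"type":"number"}},"required":["series"]}

```bash
mkdir -p pics; ls; python3 - <<'E'
from cell import env
import cv2
for n in("scene","top"):
    im=env.capture(n); cv2.imwrite(f"pics/{n}0.png",im[:,:,::-1])
    c=env.calibration(n); print(n,c)
print(env.sense(), env.pinch_z)
E
```

```text
pics
scene {'intrinsics': array([[538.21469747,   0.        , 315.92235777],
       [  0.        , 538.21469747, 238.48121799],
       [  0.        ,   0.        ,   1.        ]]), 'pose': array([[-0.57698202, -0.58281689,  0.57220296,  1.24705056],
       [ 0.81657253, -0.39674381,  0.41928946,  0.51390284],
       [-0.01735099,  0.7091677 ,  0.7048263 ,  0.81621445],
       [ 0.        ,  0.        ,  0.        ,  1.        ]])}
top {'intrinsics': array([[549.06311002,   0.        , 318.02958599],
       [  0.        , 549.06311002, 242.61904367],
       [  0.        ,   0.        ,   1.        ]]), 'pose': array([[-8.27204347e-03,  9.75919572e-01, -2.17973764e-01,
         4.35966993e-01],
       [-9.99965307e-01, -7.85966140e-03,  2.75885999e-03,
         7.70433369e-02],
       [ 9.79225477e-04,  2.17989024e-01,  9.75950730e-01,
         1.00372893e+00],
       [ 0.00000000e+00,  0.00000000e+00,  0.00000000e+00,
         1.00000000e+00]])}
{'t': 0.1, 'joint_positions': array([ 7.37141061e+01,  2.02581020e+01,  9.36255767e+01, -2.44918890e-03,
        6.61874411e+01, -1.38745366e-01]), 'qd': array([-0.12225622, -0.09797723, -0.09855586,  0.08850651, -0.03883618,
        0.10562634]), 'tau': array([ 5.47869349e-04, -6.06358767e+01, -3.42819214e+01,  1.06679267e-04,
        3.99554454e-03,  2.16697657e-05]), 'ee_pos': array([0.17372043, 0.59992206, 0.2306356 ]), 'ee_rot': array([-1.79928875e+02,  2.06723554e-03,  1.63853843e+02]), 'contact_force': array([0.17949733, 0.49680555, 0.10365001]), 'moment': array([-0.04862897,  0.00793625, -0.03110357]), 'width': 0.08521880506038673} 0.0187
```

View pics/top0.png

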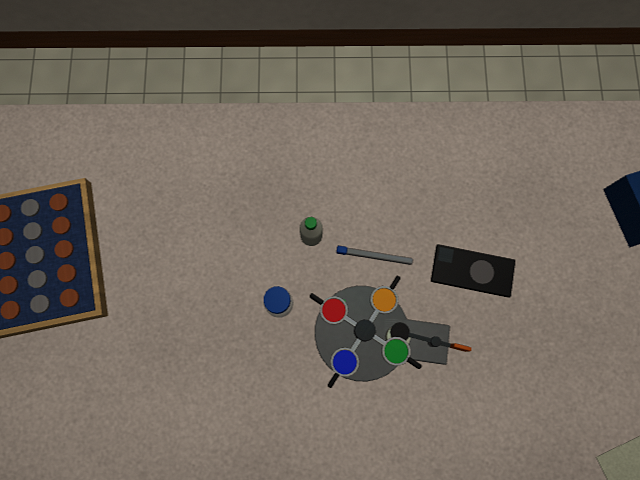

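View pics/scene0.png

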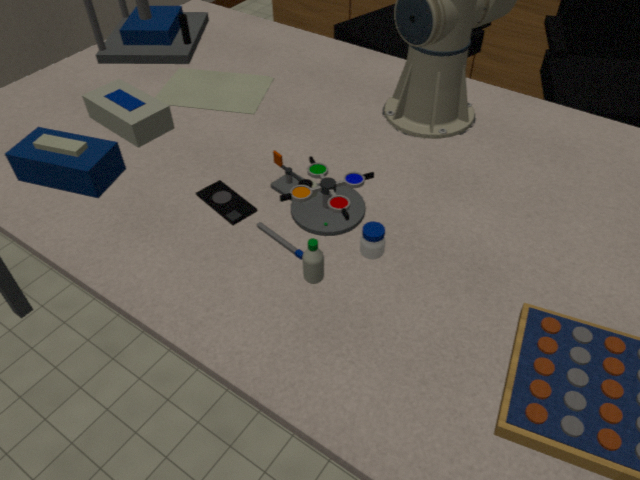

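The top view shows the wheel hub at (365,330), blue filter at (345,362), green at (396,351), red at (334,310) and amber at (384,300). The shutter pivot is at (435,342), the paddle at (461,348), and the tongue points right. Next I'll measure these.

```bash
cat > h.py <<'E'
from cell import env
import cv2, numpy as np
def ray(n,uv,z):
    c=env.calibration(n);K=c["intrinsics"];T=c["pose"]
    d=np.linalg.inv(K)@np.array([uv[0],uv[1],1.]); d=T[:3,:3]@np.array([d[0],-d[1],-d[2]])
    o=T[:3,3]; return (o+d*(z-o[2])/d[2])[:2]
def proj(n,p):
    c=env.calibration(n);K=c["intrinsics"];T=c["pose"]
    q=T[:3,:3].T@(np.array(p)-T[:3,3]); q=K@np.array([q[0],-q[1],-q[2]]); return q[:2]/q[2]
R={"blue":((110,130,60),(130,255,255)),"green":((45,130,50),(75,255,255)),"amber":((12,150,120),(25,255,255)),"red":((172,150,80),(180,255,255)),"red2":((0,150,80),(3,255,255)),"paddle":((4,150,80),(11,255,255))}
def blobs(n,im,box):
    hsv=cv2.cvtColor(im,cv2.COLOR_RGB2HSV);x0,y0,x1,y1=box;out={}
    for k,(a,b) in R.items():
        m=cv2.inRange(hsv,a,b); mm=np.zeros_like(m); mm[y0:y1,x0:x1]=m[y0:y1,x0:x1]
        nn,l,s,c=cv2.connectedComponentsWithStats(mm)
        if nn>1:
            i=1+np.argmax(s[1:,4]); out[k]=(c[i],s[i,4])
    return out
def look(tag,n="top",box=(295,270,490,400),zoom=True):
    im=env.capture(n); x0,y0,x1,y1=box
    cv2.imwrite(f"pics/{tag}.png",cv2.resize(im[y0:y1,x0:x1],None,fx=4,fy=4,interpolation=cv2.INTER_CUBIC)[:,:,::-1])
    return im,blobs(n,im,box)
E
python3 - <<'E'
from h import *
for n,box in(("top",(295,270,490,400)),("scene",(265,140,380,235))):
    im,b=look("z_"+n,n,box)
    for k,(c,a) in b.items(): print(n,k,c.round(1),a,ray(n,c,.06 if k=="paddle" else .07).round(4))
print(ray("top",(435,342),.052),ray("top",(365,330),.07))
E
```

```text
top blue [344.2 361.6] 450 [0.4415 0.0325]
top green [395.9 350.8] 436 [ 0.4584 -0.054 ]
top amber [383.8 299.4] 417 [ 0.5445 -0.0369]
top red [323.5 305.5] 4 [0.535 0.066]
top red2 [333.4 309.6] 393 [0.5279 0.0493]
top paddle [462.1 346.6] 63 [ 0.4648 -0.1677]
scene blue [353.7 178.3] 136 [0.4399 0.0301]
scene green [317.4 168.7] 124 [ 0.4565 -0.0565]
scene amber [300.7 191.9] 153 [ 0.5433 -0.0394]
scene red [337.  197.8] 5 [0.5158 0.0362]
scene red2 [338.4 202.2] 140 [0.526  0.0467]
scene paddle [277.  156.5] 2 [ 0.4607 -0.1702]
[ 0.47306229 -0.12391995] [ 0.49320974 -0.00338991]
```

```bash
ls pics
```

```text
scene0.png
top0.png
z_scene.png
z_top.png
```

View pics/z_top.png

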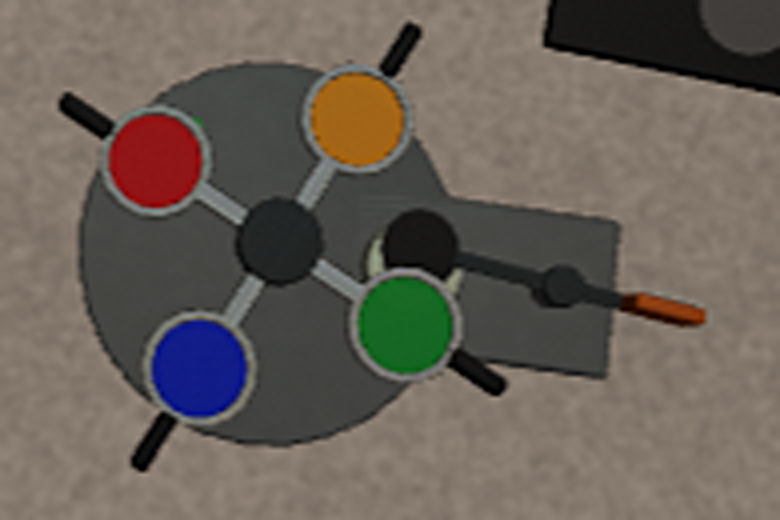

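View pics/z_scene.png

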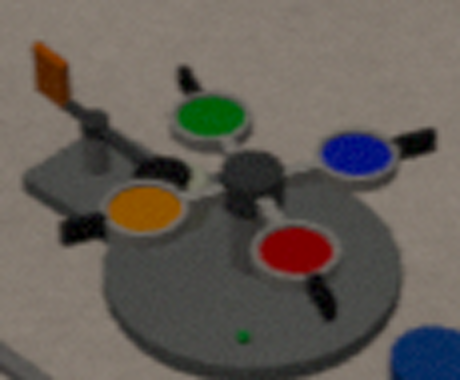

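```bash
python3 - <<'E'
from h import *
f=lambda x,y:(295+(x+.5)/4-.5,270+(y+.5)/4-.5)
C=np.array([.4931,-.0023])
for nm,p,z in(("c1",(619,222),.015),("c2",(606,378),.015),("u",(455,197),.015),("l",(505,363),.015),("hub",(562,284),.052),("pad0",(632,302),.076),("pad1",(700,310),.076),("btip",(140,464),.077),("jar",(-75,120),.065)):
    w=ray("top",f(*p),z); d=w-C; print(nm,w.round(4),np.linalg.norm(d).round(4),np.degrees(np.arctan2(d[1],d[0])).round(1)%360)
im=cv2.imread("pics/top0.png")
for k,(u,v) in dict(jar=(277,299),bottle=(311,223),pen1=(341,250),pen2=(412,262),ph=(432,283),ph2=(513,296)).items(): print(k,ray("top",(u,v),.065 if k=="jar" else .1 if k=="bottle" else .01).round(3))
s=.4415,.0325
E
```

```text
c1 [ 0.504 -0.159] 0.1571 274.0
c2 [ 0.436  -0.1492] 0.1576 248.8
u [ 0.5156 -0.0863] 0.087 285.0
l [ 0.4429 -0.1051] 0.1144 244.0
hub [ 0.4754 -0.1243] 0.1232 261.7
pad0 [ 0.4668 -0.1479] 0.1479 259.7
pad1 [ 0.4633 -0.1759] 0.1762 260.3
btip [0.4033 0.0575] 0.1078 146.4
jar [0.5462 0.1474] 0.1588 70.5
jar [0.547 0.145]
bottle [0.672 0.086]
pen1 [0.644 0.032]
pen2 [ 0.62  -0.098]
ph [ 0.581 -0.133]
ph2 [ 0.556 -0.279]
```

Call:
send_rows:
  series:
    - {"tx":0.0143,"ty":-0.0287,"tz":0,"ax":0,"ay":0,"az":-7.1}
    - {"tx":0.0143,"ty":-0.0287,"tz":0,"ax":0,"ay":0,"az":-7.1}
    - {"tx":0.0143,"ty":-0.0287,"tz":0,"ax":0,"ay":0,"az":-7.1}
    - {"tx":0.0143,"ty":-0.0287,"tz":0,"ax":0,"ay":0,"az":-7.1}
    - {"tx":0.0143,"ty":-0.0287,"tz":0,"ax":0,"ay":0,"az":-7.1}
  grip: 0
  force: 20

```text
t: 0.62
ee_pos: [0.2441, 0.4562, 0.2292]
ee_rot: [180.0, -0.1, 128.1]
contact_force: [0.5, 0.5, -0.3]
width: 0.0254
```

Call:
send_rows:
  series:
    - {"tx":0.0143,"ty":-0.0287,"tz":0,"ax":0,"ay":0,"az":-7.1}
    - {"tx":0.0143,"ty":-0.0287,"tz":0,"ax":0,"ay":0,"az":-7.1}
    - {"tx":0.0143,"ty":-0.0287,"tz":0,"ax":0,"ay":0,"az":-7.1}
    - {"tx":0.0143,"ty":-0.0287,"tz":0,"ax":0,"ay":0,"az":-7.1}
    - {"tx":0.0143,"ty":-0.0287,"tz":0,"ax":0,"ay":0,"az":-7.1}

```text
t: 1.03
ee_pos: [0.3171, 0.3051, 0.2289]
ee_rot: [180.0, -0.1, 92.2]
contact_force: [-0.0, 0.1, -0.0]
width: -0.0001
```

Call:
send_rows:
  series:
    - {"tx":0.0143,"ty":-0.0287,"tz":0,"ax":0,"ay":0,"az":-7.1}
    - {"tx":0.0143,"ty":-0.0287,"tz":0,"ax":0,"ay":0,"az":-7.1}
    - {"tx":0.0143,"ty":-0.0287,"tz":0,"ax":0,"ay":0,"az":-7.1}
    - {"tx":0.0143,"ty":-0.0287,"tz":0,"ax":0,"ay":0,"az":-7.1}
    - {"tx":0.0143,"ty":-0.0287,"tz":0,"ax":0,"ay":0,"az":-7.1}

```text
t: 1.45
ee_pos: [0.3901, 0.1539, 0.2294]
ee_rot: [179.9, -0.1, 56.4]
contact_force: [0.3, 0.7, 0.5]
width: -0.0004
```

Call:
send_rows:
  series:
    - {"tx":0.0137,"ty":-0.0237,"tz":-0.02,"ax":0,"ay":0,"az":-7.1}
    - {"tx":0.0137,"ty":-0.0237,"tz":-0.02,"ax":0,"ay":0,"az":-7.1}
    - {"tx":0.0137,"ty":-0.0237,"tz":-0.02,"ax":0,"ay":0,"az":-7.1}
    - {"tx":0,"ty":0,"tz":-0.02,"ax":0,"ay":0,"az":0}
    - {"tx":0,"ty":0,"tz":0,"ax":0,"ay":0,"az":0}

```text
t: 1.87
ee_pos: [0.4365, 0.074, 0.149]
ee_rot: [179.6, -0.5, 34.2]
contact_force: [-1.2, 0.6, -0.3]
width: 0.0004
```

```bash
python3 - <<'E'
from h import *
im,b=look("a1","top",(265,240,465,390)); im,b=look("a1s","scene",(265,100,415,235))
s=env.sense();print(s["ee_pos"],s["ee_rot"])
E
```

```text
[0.43793139 0.07523739 0.15172931] [179.53189161  -0.65656541  34.32760016]
```

View pics/a1.png

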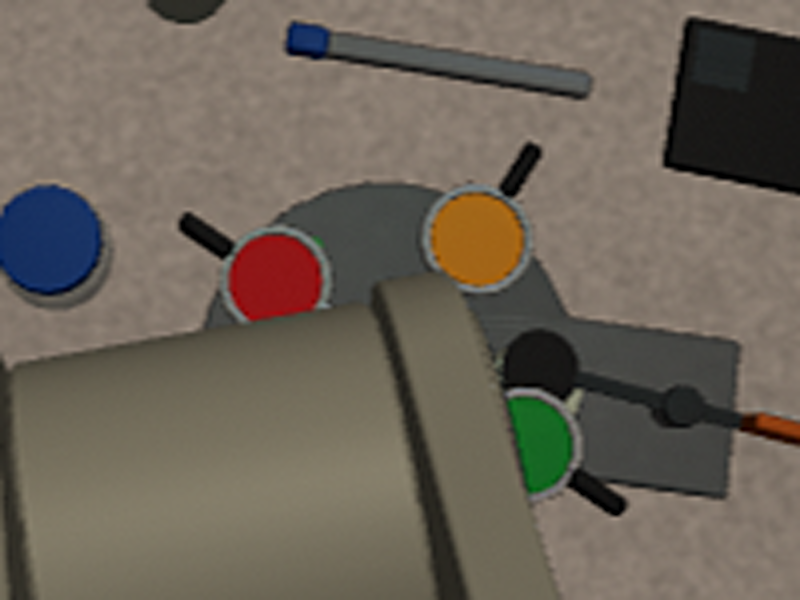

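View pics/a1s.png

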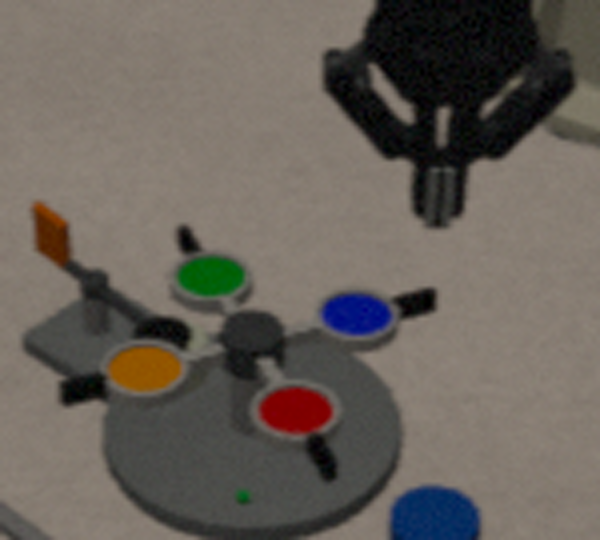

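The scene view shows the shut fingertips clear above the table, on the clockwise side of the blue tab (tab near zoom (415,303)). I'll shift slightly outward and go down.

Call:
send_rows:
  series:
    - {"tx":-0.0065,"ty":0.0085,"tz":0,"ax":0,"ay":0.5,"az":0.5}
    - {"tx":0,"ty":0,"tz":-0.02,"ax":0,"ay":0,"az":0}
    - {"tx":0,"ty":0,"tz":-0.025,"ax":0,"ay":0,"az":0}
    - {"tx":0,"ty":0,"tz":-0.02,"ax":0,"ay":0,"az":0}
    - {"tx":0,"ty":0,"tz":0,"ax":0,"ay":0,"az":0}

```text
t: 2.38
ee_pos: [0.4337, 0.0905, 0.0925]
ee_rot: [179.6, -0.8, 35.4]
contact_force: [-1.4, -0.3, -0.2]
width: -0.0002
```

Call:
send_rows:
  series:
    - {"tx":-0.0025,"ty":-0.007,"tz":0,"ax":0,"ay":0,"az":0}
    - {"tx":0,"ty":0,"tz":-0.015,"ax":0,"ay":0,"az":0}
    - {"tx":0,"ty":0,"tz":-0.014,"ax":0,"ay":0,"az":0}
    - {"tx":0,"ty":0,"tz":0,"ax":0,"ay":0,"az":0}
    - {"tx":0,"ty":0,"tz":0,"ax":0,"ay":0,"az":0}

```text
t: 2.8
ee_pos: [0.4331, 0.0867, 0.0702]
ee_rot: [179.5, -1.2, 35.9]
contact_force: [0.4, -0.1, 0.5]
width: -0.0
```

```bash
python3 - <<'E'
from h import *
s=env.sense();print(s["ee_pos"],s["ee_rot"],s["contact_force"])
im,b=look("a2s","scene",(265,100,415,235))
E
```

```text
[0.43307918 0.08674605 0.07020283] [179.50535152  -1.19935089  35.93268476] [ 0.43863515 -0.06774284  0.48748999]
```

View pics/a2s.png

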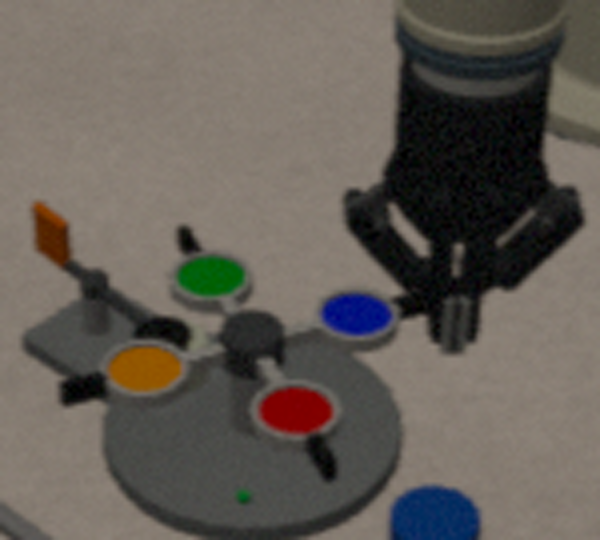

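```bash
cat >> h.py <<'E'
C=np.array([.492,-.0035])
def state():
    s=env.sense();p=s["ee_pos"];d=p[:2]-C
    return p,s["ee_rot"],np.linalg.norm(d),np.degrees(np.arctan2(d[1],d[0]))%360
def plan(step,n,r=.105):
    p,rot,rr,f=state();print("now",p.round(4),rot.round(1),"r",round(rr,4),"phi",round(f,1),env.sense()["contact_force"].round(1))
    q=p[:2]
    for i in range(1,n+1):
        a=np.radians(f+i*step);rt=rr+(r-rr)*i/n;w=C+rt*np.array([np.cos(a),np.sin(a)]);print((w-q).round(4));q=w
    print("yaw err at end",(f+n*step-90-rot[2]).round(1))
E
python3 -c "
from h import *
plan(5,5)"
```

```text
now [0.4332 0.0867 0.0703] [179.5  -1.2  35.9] r 0.1077 phi 123.1 [1.2 0.2 0.1]
[-0.0073 -0.0059]
[-0.0067 -0.0065]
[-0.0061 -0.007 ]
[-0.0054 -0.0075]
[-0.0047 -0.0079]
yaw err at end 22.2
```

Call:
send_rows:
  series:
    - {"tx":0,"ty":0,"tz":-0.011,"ax":0,"ay":0,"az":0}
    - {"tx":-0.0073,"ty":-0.0059,"tz":0,"ax":0,"ay":0,"az":5}
    - {"tx":-0.0067,"ty":-0.0065,"tz":0,"ax":0,"ay":0,"az":5}
    - {"tx":-0.006,"ty":-0.007,"tz":0,"ax":0,"ay":0,"az":5}
    - {"tx":0,"ty":0,"tz":0,"ax":0,"ay":0,"az":0}

```text
t: 3.27
ee_pos: [0.4164, 0.0682, 0.0658]
ee_rot: [179.2, -1.7, 51.7]
contact_force: [-0.6, 0.0, 0.2]
width: 0.0004
```

```bash
python3 -c "
from h import *
plan(5,5)"
```

```text
now [0.4164 0.0682 0.0658] [179.2  -1.7  51.7] r 0.1042 phi 136.5 [-0.6  0.   0.2]
[-0.0061 -0.0068]
[-0.0055 -0.0073]
[-0.0048 -0.0077]
[-0.0042 -0.0081]
[-0.0034 -0.0085]
yaw err at end 19.8
```

```bash
cat >> h.py <<'E'
from scipy.spatial.transform import Rotation as Ro
def tilt():
    z=Ro.from_euler("xyz",env.sense()["ee_rot"],degrees=True).as_matrix()[:,2]
    print("tilt fix ax,ay",np.degrees(np.cross(z,[0,0,-1])).round(2))
E
python3 -c "
from h import *
tilt()"
```

```text
tilt fix ax,ay [-0.84  1.63  0.  ]
```

Call:
send_rows:
  series:
    - {"tx":-0.006,"ty":-0.0068,"tz":-0.004,"ax":-0.4,"ay":0.8,"az":4}
    - {"tx":-0.0055,"ty":-0.0073,"tz":-0.003,"ax":-0.4,"ay":0.8,"az":4}
    - {"tx":-0.0048,"ty":-0.0077,"tz":-0.001,"ax":-0.2,"ay":0.3,"az":4}
    - {"tx":-0.0042,"ty":-0.0081,"tz":-0.001,"ax":-0.2,"ay":0.3,"az":4}
    - {"tx":-0.0034,"ty":-0.0085,"tz":0,"ax":-0.2,"ay":0.2,"az":4}

```text
t: 3.68
ee_pos: [0.3978, 0.0311, 0.0625]
ee_rot: [-179.9, 0.4, 71.6]
contact_force: [0.6, 1.9, -0.2]
width: 0.0001
```

```bash
python3 -c "
from h import *
plan(5,5);tilt();look('a3s','scene',(265,100,415,235))"
```

```text
now [0.3978 0.0311 0.0625] [-179.9    0.4   71.6] r 0.1003 phi 159.8 [ 0.6  1.9 -0.2]
[-0.0036 -0.0081]
[-0.0029 -0.0085]
[-0.0021 -0.0088]
[-0.0014 -0.009 ]
[-0.0006 -0.0091]
yaw err at end 23.3
tilt fix ax,ay [ 0.36 -0.27  0.  ]
```

View pics/a3s.png

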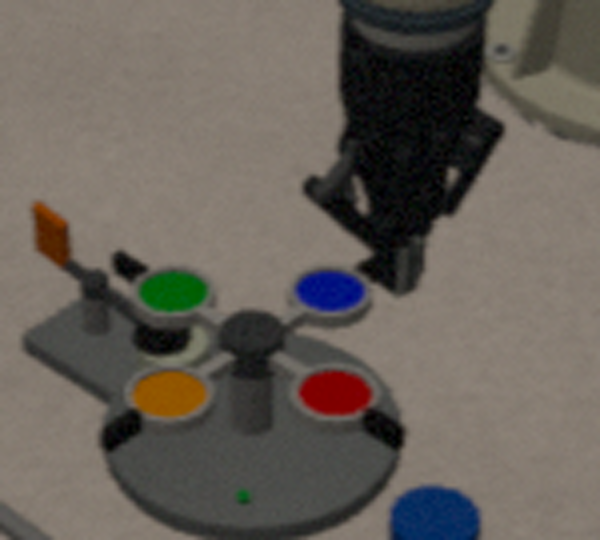

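The wheel is turning: the tab is in contact, and blue sits at zoom (330,290). I'll continue, moving a bit further out.

Call:
send_rows:
  series:
    - {"tx":-0.0055,"ty":-0.0078,"tz":-0.001,"ax":0.2,"ay":-0.2,"az":5}
    - {"tx":-0.0044,"ty":-0.0085,"tz":-0.001,"ax":0,"ay":0,"az":5}
    - {"tx":-0.0028,"ty":-0.009,"tz":0,"ax":0,"ay":0,"az":5}
    - {"tx":-0.0014,"ty":-0.009,"tz":0,"ax":0,"ay":0,"az":5}
    - {"tx":-0.0006,"ty":-0.009,"tz":0,"ax":0,"ay":0,"az":5}

```text
t: 4.15
ee_pos: [0.3879, -0.012, 0.0649]
ee_rot: [179.4, 0.1, 96.6]
contact_force: [-0.6, 0.9, -0.9]
width: 0.0003
```

```bash
python3 -c "
from h import *
plan(5,5,.106);tilt()"
```

```text
now [ 0.3879 -0.012   0.0649] [1.794e+02 1.000e-01 9.660e+01] r 0.1044 phi 184.7 [-0.6  0.9 -0.9]
[ 0.0008 -0.0091]
[ 0.0016 -0.009 ]
[ 0.0024 -0.0089]
[ 0.0032 -0.0086]
[ 0.0039 -0.0084]
yaw err at end 23.1
tilt fix ax,ay [0.02 0.56 0.  ]
```

Call:
send_rows:
  series:
    - {"tx":0.0006,"ty":-0.009,"tz":-0.003,"ax":0,"ay":0.3,"az":5}
    - {"tx":0.0014,"ty":-0.009,"tz":-0.002,"ax":0,"ay":0.2,"az":5}
    - {"tx":0.0022,"ty":-0.009,"tz":-0.001,"ax":0,"ay":0,"az":5}
    - {"tx":0.003,"ty":-0.0086,"tz":-0.001,"ax":0,"ay":0,"az":5}
    - {"tx":0.0037,"ty":-0.0084,"tz":-0.001,"ax":0,"ay":0,"az":5}

```text
t: 4.57
ee_pos: [0.4025, -0.0565, 0.061]
ee_rot: [179.6, 0.1, 121.5]
contact_force: [-0.5, 1.7, 0.3]
width: -0.0
```

```bash
python3 -c "
from h import *
plan(4,5,.106);tilt();look('a4s','scene',(265,100,415,235));
im,b=look('a4t','top',(295,270,490,400))
for k in b: print(k,b[k][1],(lambda d:(np.linalg.norm(d).round(4),np.degrees(np.arctan2(d[1],d[0])).round(1)%360))(ray('top',b[k][0],.07)-[.4931,-.0023]))"
```

```text
now [ 0.4025 -0.0565  0.061 ] [1.796e+02 1.000e-01 1.215e+02] r 0.104 phi 210.6 [-0.5  1.7  0.3]
[ 0.0036 -0.0063]
[ 0.004  -0.0061]
[ 0.0045 -0.0058]
[ 0.0049 -0.0055]
[ 0.0053 -0.0052]
yaw err at end 19.1
tilt fix ax,ay [-0.15  0.36  0.  ]
blue 54 (np.float64(0.0467), np.float64(223.1))
green 414 (np.float64(0.0621), np.float64(309.8))
amber 419 (np.float64(0.0621), np.float64(39.9))
red 89 (np.float64(0.0649), np.float64(131.7))
red2 274 (np.float64(0.0628), np.float64(130.2))
paddle 63 (np.float64(0.1653), np.float64(260.0))
```

View pics/a4s.png

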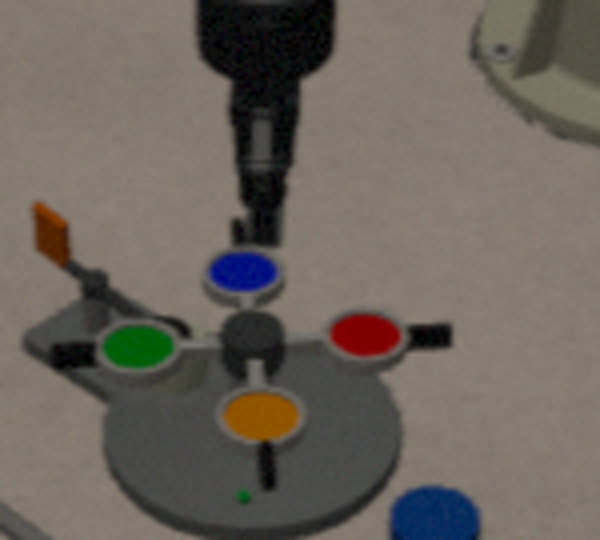

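View pics/a4t.png

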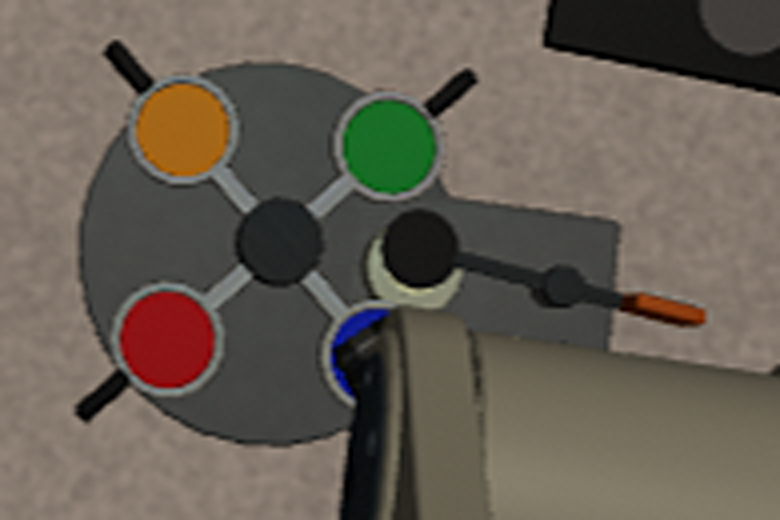

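Call:
send_rows:
  series:
    - {"tx":0.0045,"ty":-0.0079,"tz":-0.001,"ax":0,"ay":0.2,"az":5}
    - {"tx":0.0052,"ty":-0.0075,"tz":0,"ax":0,"ay":0.2,"az":5}
    - {"tx":0.0058,"ty":-0.007,"tz":0,"ax":0,"ay":0,"az":5}
    - {"tx":0.0064,"ty":-0.0065,"tz":0,"ax":0,"ay":0,"az":5}
    - {"tx":0.0069,"ty":-0.0059,"tz":0,"ax":0,"ay":0,"az":5}

```text
t: 5.08
ee_pos: [0.4312, -0.0893, 0.0617]
ee_rot: [180.0, -0.3, 145.4]
contact_force: [-1.2, 0.9, -1.4]
width: 0.0002
```

```bash
cat >> h.py <<'E'
def wheel(tag=None):
    im=env.capture("top"); 
    if tag: cv2.imwrite(f"pics/{tag}.png",cv2.resize(im[270:400,295:490],None,fx=4,fy=4,interpolation=cv2.INTER_CUBIC)[:,:,::-1])
    b=blobs("top",im,(295,270,490,400))
    for k in b: 
        d=ray('top',b[k][0],.07)-[.4931,-.0023]
        print(k,b[k][1],b[k][0].round(1),np.linalg.norm(d).round(4),np.degrees(np.arctan2(d[1],d[0])).round(1)%360)
E
python3 -c "
from h import *
plan(3,5,.106);tilt();wheel('a5')"
```

```text
now [ 0.4312 -0.0893  0.0617] [180.   -0.3 145.4] r 0.1051 phi 234.7 [-1.2  0.9 -1.4]
[ 0.0045 -0.0032]
[ 0.0046 -0.003 ]
[ 0.0048 -0.0027]
[ 0.005  -0.0025]
[ 0.0051 -0.0022]
yaw err at end 14.3
tilt fix ax,ay [-0.2  -0.22 -0.  ]
blue 175 [395.3 343.4] 0.0559 246.3
green 402 [380.4 297.4] 0.062 332.2
amber 423 [331.2 313.2] 0.0624 62.6
red 99 [348.3 359.6] 0.0559 149.9
red2 319 [347.7 364.7] 0.0637 152.7
```

Call:
send_rows:
  series:
    - {"tx":0.006,"ty":-0.0042,"tz":-0.001,"ax":0,"ay":0,"az":4}
    - {"tx":0.0063,"ty":-0.0037,"tz":0,"ax":0,"ay":0,"az":4}
    - {"tx":0.0048,"ty":-0.0025,"tz":0,"ax":0,"ay":0,"az":3}
    - {"tx":0.0025,"ty":-0.0011,"tz":0,"ax":0,"ay":0,"az":1.5}
    - {"tx":0,"ty":0,"tz":0,"ax":0,"ay":0,"az":0}

```text
t: 5.55
ee_pos: [0.4526, -0.0992, 0.0623]
ee_rot: [179.9, -0.2, 157.0]
contact_force: [-0.7, 0.1, 0.2]
width: -0.0002
```

```bash
python3 -c "
from h import *
plan(1,5,.106);tilt();wheel('a6')"
```

```text
now [ 0.4526 -0.0992  0.0623] [179.9  -0.2 157. ] r 0.1035 phi 247.6 [-0.7  0.1  0.2]
[ 0.0015 -0.0011]
[ 0.0015 -0.0011]
[ 0.0015 -0.0011]
[ 0.0016 -0.0011]
[ 0.0016 -0.001 ]
yaw err at end 5.7
tilt fix ax,ay [-0.15 -0.21 -0.  ]
blue 181 [397.4 336.3] 0.0562 258.9
green 404 [372.6 294.5] 0.062 345.4
amber 427 [328.4 321. ] 0.0622 75.5
red 76 [356.2 361.6] 0.0539 163.9
red2 335 [355.7 367.8] 0.0638 165.6
```

Call:
send_rows:
  series:
    - {"tx":0.0037,"ty":-0.002,"tz":-0.001,"ax":0,"ay":0,"az":2}
    - {"tx":0.0037,"ty":-0.002,"tz":0,"ax":0,"ay":0,"az":2}
    - {"tx":0.002,"ty":-0.001,"tz":0,"ax":0,"ay":0,"az":1}
    - {"tx":0,"ty":0,"tz":0,"ax":0,"ay":0,"az":0}

```text
t: 5.93
ee_pos: [0.4604, -0.1023, 0.0616]
ee_rot: [179.9, -0.3, 161.3]
contact_force: [0.3, -1.0, 0.5]
width: -0.0003
```

```bash
python3 -c "
from h import *
plan(1,5,.106);tilt();wheel('a7')"
```

```text
now [ 0.4604 -0.1023  0.0616] [179.9  -0.3 161.3] r 0.1037 phi 252.3 [ 0.3 -1.   0.5]
[ 0.0016 -0.001 ]
[ 0.0016 -0.0009]
[ 0.0016 -0.0009]
[ 0.0017 -0.0009]
[ 0.0017 -0.0009]
yaw err at end 6.0
tilt fix ax,ay [-0.17 -0.29 -0.  ]
blue 182 [397.5 333.7] 0.0558 263.3
green 406 [369.7 293.9] 0.062 350.0
amber 430 [327.9 324. ] 0.0621 80.1
red 84 [359.5 361.4] 0.0524 169.6
red2 335 [358.8 368.6] 0.0641 170.3
```

View pics/a7.png

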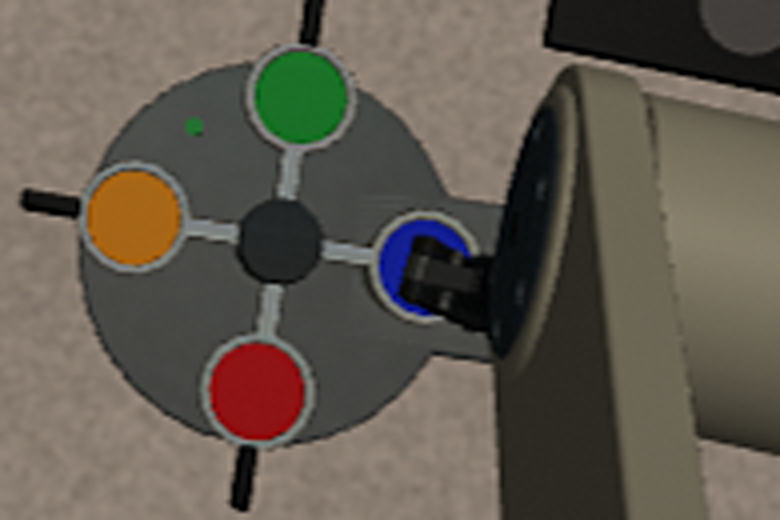

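Call:
send_rows:
  series:
    - {"tx":0.0022,"ty":-0.0008,"tz":0,"ax":0,"ay":0,"az":1}
    - {"tx":0,"ty":0,"tz":0,"ax":0,"ay":0,"az":0}
    - {"tx":-0.01,"ty":0.002,"tz":0,"ax":0,"ay":0,"az":0}
    - {"tx":-0.01,"ty":0.002,"tz":0,"ax":0,"ay":0,"az":0}
    - {"tx":0,"ty":0,"tz":0.02,"ax":0,"ay":0,"az":0}

```text
t: 6.4
ee_pos: [0.4382, -0.0978, 0.0794]
ee_rot: [180.0, -0.6, 162.0]
contact_force: [-0.2, -1.2, -1.2]
width: 0.0
```

```bash
python3 -c "
from h import *
plan(1,1,.106);tilt();wheel()"
```

```text
now [ 0.4382 -0.0978  0.0794] [180.   -0.6 162. ] r 0.1086 phi 240.3 [-0.2 -1.2 -1.2]
[0.0029 0.0013]
yaw err at end -10.8
tilt fix ax,ay [-0.23 -0.57 -0.  ]
blue 401 [401.  334.8] 0.062 262.2
green 410 [369.1 293.8] 0.062 351.0
amber 430 [327.8 324.7] 0.0621 81.2
red 73 [360.  361.2] 0.0518 170.4
red2 350 [359.2 368.6] 0.0639 170.8
```

Blue is now at 262.2° by the top view, against a target of about 261.5°. The finger is clear of the wheel. Next I rise and cross to the +x side of the paddle.

Call:
send_rows:
  series:
    - {"tx":0,"ty":0,"tz":0.03,"ax":0,"ay":-0.5,"az":0}
    - {"tx":0,"ty":0,"tz":0.03,"ax":0,"ay":0,"az":0}
    - {"tx":0.012,"ty":-0.025,"tz":0.005,"ax":0,"ay":0,"az":0}
    - {"tx":0.02,"ty":-0.025,"tz":0,"ax":0,"ay":0,"az":0}
    - {"tx":0.019,"ty":-0.025,"tz":0,"ax":0,"ay":0,"az":0}

```text
t: 6.87
ee_pos: [0.4852, -0.1708, 0.1526]
ee_rot: [179.7, 0.1, 162.1]
contact_force: [0.4, 0.1, -0.7]
width: 0.0001
```

Call:
send_rows:
  series:
    - {"tx":0,"ty":0,"tz":0,"ax":0,"ay":0,"az":0}

```text
t: 6.95
ee_pos: [0.4884, -0.1743, 0.1537]
ee_rot: [179.8, 0.4, 162.0]
contact_force: [0.3, 0.1, -0.0]
width: 0.0004
```

```bash
python3 -c "
from h import *
plan(1,1,.106);tilt();look('b1s','scene',(215,80,365,215))"
```

```text
now [ 0.4884 -0.1743  0.1537] [179.8   0.4 162. ] r 0.1708 phi 268.8 [ 0.3  0.1 -0. ]
[0.0032 0.0648]
yaw err at end 17.8
tilt fix ax,ay [-0.08  0.42  0.  ]
```

View pics/b1s.png

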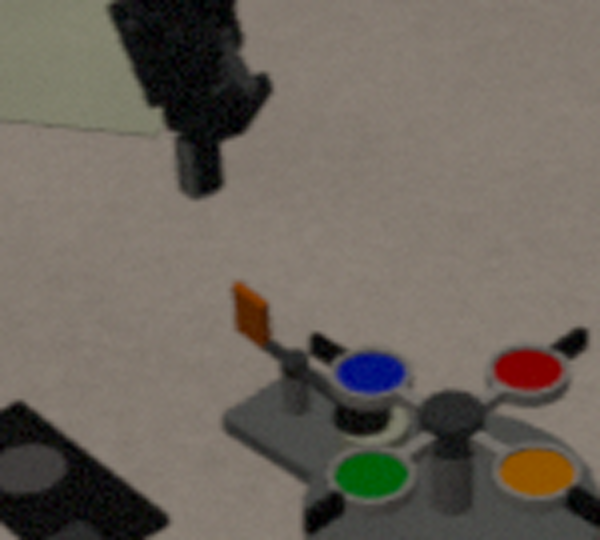

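The fingertip is above and on the near (+x) side of the orange paddle at zoom (250,312). I'm going down.

Call:
send_rows:
  series:
    - {"tx":0.004,"ty":0,"tz":-0.02,"ax":0,"ay":0.4,"az":0}
    - {"tx":0,"ty":0,"tz":-0.02,"ax":0,"ay":0,"az":0}
    - {"tx":0,"ty":0,"tz":-0.02,"ax":0,"ay":0,"az":0}
    - {"tx":0,"ty":0,"tz":-0.015,"ax":0,"ay":0,"az":0}
    - {"tx":0,"ty":0,"tz":0,"ax":0,"ay":0,"az":0}

```text
t: 7.42
ee_pos: [0.4854, -0.1699, 0.0757]
ee_rot: [179.9, -0.2, 161.8]
contact_force: [-1.7, 1.0, -0.1]
width: 0.0
```

```bash
python3 -c "
from h import *
plan(1,1,.106);tilt();look('b2s','scene',(215,80,365,215))"
```

```text
now [ 0.4854 -0.1699  0.0757] [179.9  -0.2 161.8] r 0.1665 phi 267.7 [-1.7  1.  -0.1]
[0.0042 0.0604]
yaw err at end 16.9
tilt fix ax,ay [-0.21 -0.16 -0.  ]
```

View pics/b2s.png

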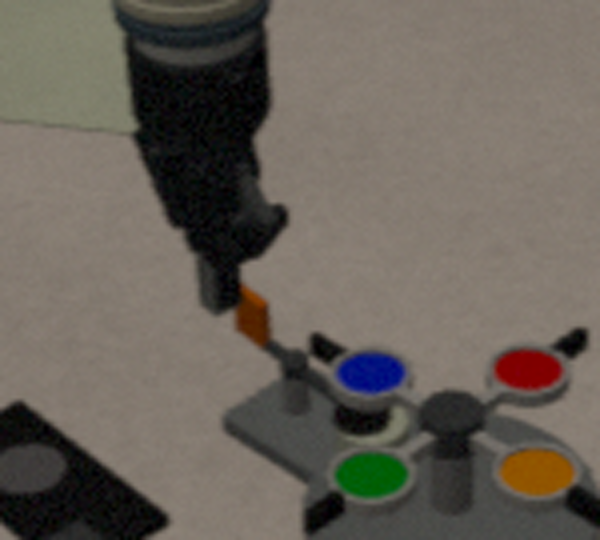

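```bash
cat >> h.py <<'E'
P=np.array([.474,-.1255])
def pplan(step,n,r=.0445):
    s=env.sense();p=s["ee_pos"];d=p[:2]-P;rr=np.linalg.norm(d);f=np.degrees(np.arctan2(d[1],d[0]))%360
    print("now",p.round(4),s["ee_rot"].round(1),"r",rr.round(4),"psi",f.round(1),s["contact_force"].round(1));q=p[:2]
    for i in range(1,n+1):
        a=np.radians(f+i*step);rt=rr+(r-rr)*i/n;w=P+rt*np.array([np.cos(a),np.sin(a)]);print((w-q).round(4));q=w
    print("yaw err at end",(f+n*step-19-90-s["ee_rot"][2]).round(1)); tilt()
E
python3 -c "
from h import *
pplan(-8,5)"
```

```text
now [ 0.4857 -0.17    0.0768] [179.9  -0.2 161.8] r 0.046 psi 284.8 [-0.7  0.2 -0.9]
[-0.0063 -0.0009]
[-0.0064 -0.    ]
[-0.0063  0.0009]
[-0.006   0.0017]
[-0.0057  0.0025]
yaw err at end -26.0
tilt fix ax,ay [-0.2  -0.14 -0.  ]
```

Call:
send_rows:
  series:
    - {"tx":0.003,"ty":0,"tz":-0.01,"ax":0,"ay":0,"az":0}
    - {"tx":0,"ty":0,"tz":-0.009,"ax":0,"ay":0,"az":0}
    - {"tx":0,"ty":0,"tz":0,"ax":0,"ay":0,"az":0}

```text
t: 7.72
ee_pos: [0.4888, -0.1692, 0.0583]
ee_rot: [179.8, -0.1, 161.8]
contact_force: [-0.1, 0.2, -1.1]
width: 0.0003
```

```bash
python3 -c "
from h import *
pplan(-8,5)"
```

```text
now [ 0.4888 -0.1692  0.0583] [ 1.798e+02 -1.000e-01  1.618e+02] r 0.0461 psi 288.8 [-0.1  0.2 -1.1]
[-0.0063 -0.0013]
[-0.0064 -0.0004]
[-0.0063  0.0005]
[-0.0061  0.0013]
[-0.0059  0.0022]
yaw err at end -22.1
tilt fix ax,ay [-0.17 -0.03 -0.  ]
```

Call:
send_rows:
  series:
    - {"tx":-0.0063,"ty":-0.0013,"tz":0,"ax":0,"ay":0,"az":-2}
    - {"tx":-0.0064,"ty":-0.0004,"tz":0,"ax":0,"ay":0,"az":-4}
    - {"tx":-0.0063,"ty":0.0005,"tz":0,"ax":0,"ay":0,"az":-5}
    - {"tx":-0.0061,"ty":0.0013,"tz":0,"ax":0,"ay":0,"az":-6}
    - {"tx":-0.0059,"ty":0.0022,"tz":0,"ax":0,"ay":0,"az":-6}

```text
t: 8.13
ee_pos: [0.4613, -0.1678, 0.0601]
ee_rot: [179.7, 0.4, 138.1]
contact_force: [1.9, -1.1, -1.9]
width: 0.0001
```

```bash
python3 -c "
from h import *
pplan(-7,4);look('b3s','scene',(215,80,365,215))"
```

```text
now [ 0.4613 -0.1678  0.0601] [179.7   0.4 138.1] r 0.0442 psi 253.3 [ 1.9 -1.1 -1.9]
[-0.0051  0.0018]
[-0.0048  0.0024]
[-0.0045  0.003 ]
[-0.0041  0.0035]
yaw err at end -21.8
tilt fix ax,ay [0.05 0.46 0.  ]
```

View pics/b3s.png

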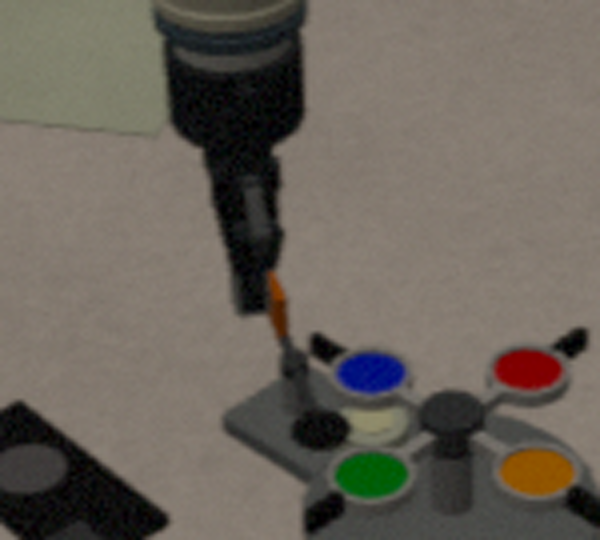

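The shutter blade is swinging off the window: blade at zoom (320,428), window at (375,422). I'll continue.

Call:
send_rows:
  series:
    - {"tx":-0.0051,"ty":0.0018,"tz":-0.001,"ax":0,"ay":0.4,"az":-5}
    - {"tx":-0.0048,"ty":0.0024,"tz":0,"ax":0,"ay":0,"az":-5}
    - {"tx":-0.0045,"ty":0.003,"tz":0,"ax":0,"ay":0,"az":-6}
    - {"tx":-0.0041,"ty":0.0035,"tz":0,"ax":0,"ay":0,"az":-6}

```text
t: 8.52
ee_pos: [0.445, -0.1581, 0.0613]
ee_rot: [179.8, 0.4, 115.5]
contact_force: [0.9, -2.3, -1.2]
width: 0.0
```

```bash
python3 -c "
from h import *
pplan(-3,4);wheel('b4t');look('b4s','scene',(215,80,365,215))"
```

```text
now [ 0.445  -0.1581  0.0613] [179.8   0.4 115.5] r 0.0436 psi 228.4 [ 0.9 -2.3 -1.2]
[-0.0018  0.0014]
[-0.0018  0.0015]
[-0.0017  0.0016]
[-0.0016  0.0017]
yaw err at end -8.1
tilt fix ax,ay [0.3  0.37 0.  ]
blue 436 [401.  335.7] 0.0621 260.9
green 410 [369.1 293.8] 0.062 351.0
amber 430 [327.8 324.7] 0.0621 81.2
red 76 [358.9 361.6] 0.0528 168.6
red2 349 [359.7 368.7] 0.064 171.6
paddle 66 [450.6 361.9] 0.1517 249.4
```

View pics/b4s.png

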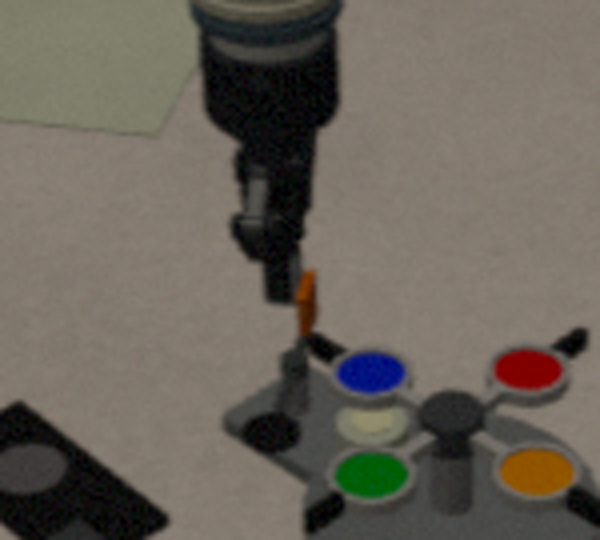

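View pics/b4t.png

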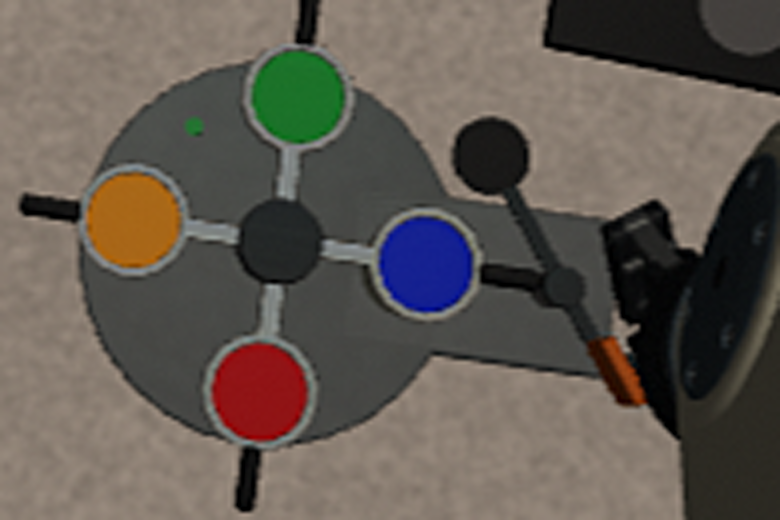

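Call:
send_rows:
  series:
    - {"tx":-0.0022,"ty":0.0019,"tz":-0.001,"ax":0,"ay":0.3,"az":-4}
    - {"tx":-0.002,"ty":0.002,"tz":0,"ax":0,"ay":0,"az":-4}
    - {"tx":-0.0018,"ty":0.0024,"tz":0,"ax":0,"ay":0,"az":-2}

```text
t: 8.87
ee_pos: [0.4407, -0.1527, 0.0613]
ee_rot: [180.0, 0.4, 106.3]
contact_force: [0.4, -13.7, -4.6]
width: -0.0001
```

```bash
python3 -c "
from h import *
pplan(-3,4);wheel('b5t')"
```

```text
now [ 0.4407 -0.1527  0.0613] [180.    0.4 106.3] r 0.043 psi 219.3 [  0.4 -13.7  -4.6]
[-0.0017  0.0016]
[-0.0016  0.0017]
[-0.0015  0.0018]
[-0.0014  0.0019]
yaw err at end -8.0
tilt fix ax,ay [0.41 0.15 0.  ]
blue 436 [401.  335.7] 0.062 260.8
green 410 [369.1 293.8] 0.062 351.0
amber 432 [327.8 324.6] 0.0622 81.1
red 82 [359.9 361.4] 0.0522 170.4
red2 338 [359.1 368.6] 0.064 170.7
paddle 67 [447.4 363.6] 0.1476 247.6
```

View pics/b5t.png

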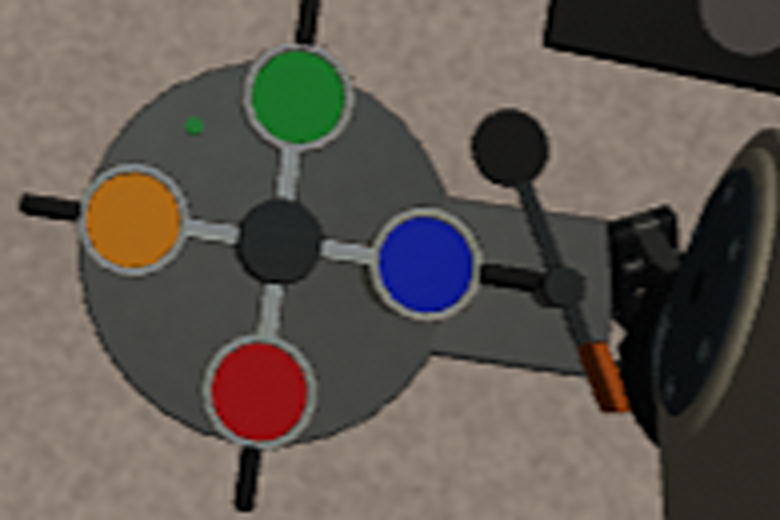

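The force rose to 14 N and the blade is about 61° open, so the shutter is at its stop. I'm backing off.

Call:
send_rows:
  series:
    - {"tx":0.001,"ty":-0.006,"tz":0,"ax":0,"ay":0,"az":0}
    - {"tx":0.002,"ty":-0.01,"tz":0,"ax":0,"ay":0,"az":0}
    - {"tx":0.002,"ty":-0.01,"tz":0,"ax":0,"ay":0,"az":0}
    - {"tx":0,"ty":-0.005,"tz":0.02,"ax":0,"ay":0,"az":0}
    - {"tx":0,"ty":0,"tz":0.03,"ax":0,"ay":0,"az":0}

```text
t: 9.33
ee_pos: [0.4444, -0.1866, 0.1088]
ee_rot: [-179.7, 0.2, 107.4]
contact_force: [0.5, -0.2, -0.6]
width: 0.0003
```

Call:
send_rows:
  series:
    - {"tx":0,"ty":-0.02,"tz":0.035,"ax":0,"ay":0,"az":0}
    - {"tx":0,"ty":-0.03,"tz":0.03,"ax":0,"ay":0,"az":0}
    - {"tx":0,"ty":-0.03,"tz":0.02,"ax":0,"ay":0,"az":0}
    - {"tx":0,"ty":0,"tz":0,"ax":0,"ay":0,"az":0}
    - {"tx":0,"ty":0,"tz":0,"ax":0,"ay":0,"az":0}

```text
t: 9.75
ee_pos: [0.4461, -0.2757, 0.204]
ee_rot: [-179.9, 0.5, 108.0]
contact_force: [-0.0, 0.6, -0.3]
width: 0.0001
```

```bash
python3 -c "
from h import *
pplan(-3,1);wheel('c1');im=env.capture('top');cv2.imwrite('pics/c1f.png',im[:,:,::-1])
im,b=look('c1s','scene',(215,80,365,235))
f=lambda x,y:(295+(x+.5)/4-.5,270+(y+.5)/4-.5)
a=ray('top',f(510,147),.05)-ray('top',f(562,285),.052);print(np.degrees(np.arctan2(a[1],a[0])))"
```

```text
now [ 0.4461 -0.2757  0.204 ] [-179.9    0.5  108. ] r 0.1528 psi 259.5 [-0.   0.6 -0.3]
[0.0175 0.107 ]
yaw err at end 39.4
tilt fix ax,ay [0.45 0.09 0.  ]
blue 435 [400.9 335.8] 0.062 260.7
green 410 [369.  293.7] 0.062 351.1
amber 430 [327.7 324.5] 0.0623 81.0
red 69 [358.4 361.7] 0.0531 167.7
red2 354 [359.3 368.5] 0.0638 171.0
paddle 63 [447.4 363.7] 0.1477 247.5
17.70612964718857
```

View pics/c1.png

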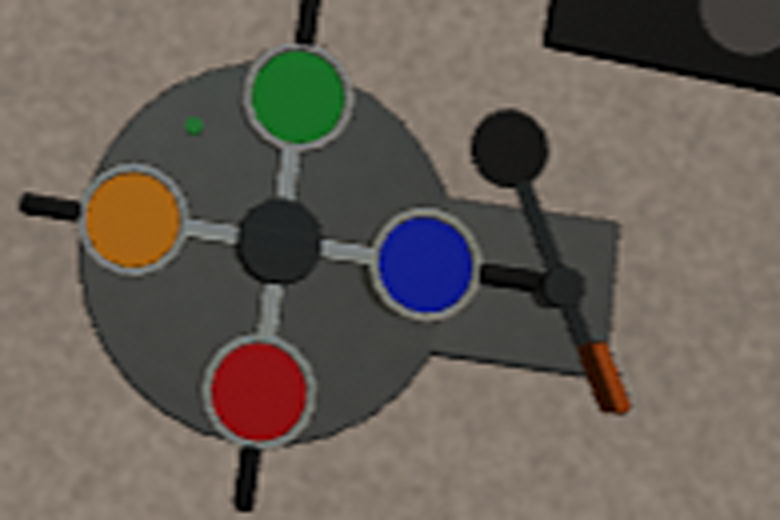

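View pics/c1f.png

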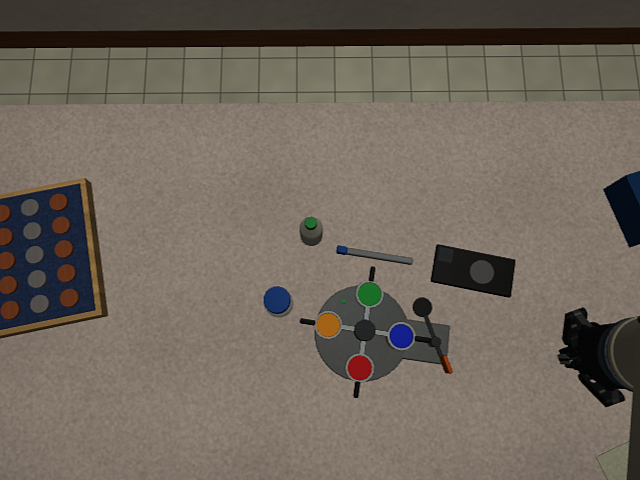

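View pics/c1s.png

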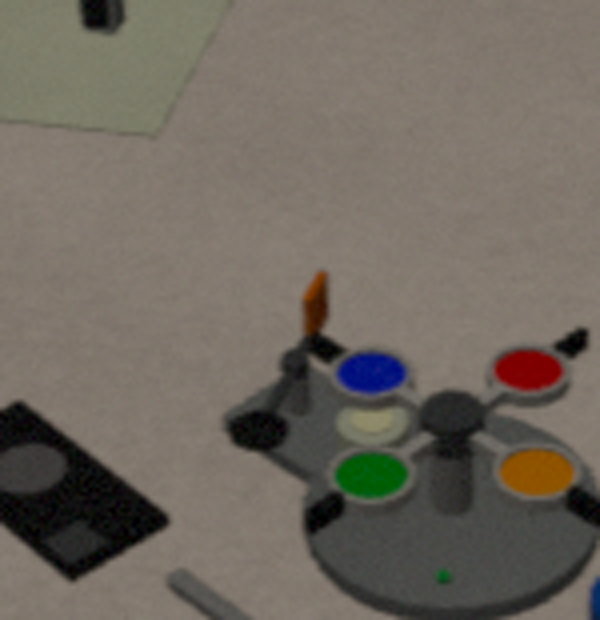

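Everything looks in place. I'll do one independent check of the window centre against the blue centre from the scene view, then hand in.

```bash
python3 -c "
from h import *
im,b=look('c2','scene',(265,140,380,235))
print('window',ray('scene',(215+375.5/4-.5,80+421.5/4-.5),.041),'blue',ray('scene',b['blue'][0],.07),b['blue'])
print(env.sense()['t']); env.job_done()"
```

```text
window [ 0.48625242 -0.06114137] blue [ 0.48123807 -0.06635594] (array([307.44615385, 172.8       ]), np.int32(130))
9.95
the job is handed in; nothing more can be done
```

I turned the wheel about 115° counter-clockwise by pushing the blue tab, then pushed the orange paddle until it met its stop. I backed the arm clear and handed the job in at about 10 s. I can't confirm the blue centring to within 7 mm, because one late check disagreed with the others.

**Checks that passed**
- **Blue filter (top view):** its spoke is at 261°. I put the window direction at about 261.5° from the shutter pivot and the tongue. That puts the filter about 1 mm off centre, judged from the line to the pivot rather than from the window itself.
- **Shutter:** the blade sits about 64° open (about 1.1 rad, the stop). The contact force rose to about 14 N when it stopped, below the 30 N limit.
- **Surroundings:** the lamp, bottle, jar, phone and penlight show no visible movement in the final top view.
- **Glass and arm:** I kept the fingertip on the tab and paddle, and no image showed it on the glass. The final force readings were near zero and the fingers were clear.

**Check that disagreed**
- **Window position (scene view):** my last reading put the window about 7 mm from the blue centre (5 mm in x and 5 mm in y), right at the tolerance. I picked that pixel by eye, and the filter ring hides the far part of the window, which pulls the reading toward the camera. About 5 mm of it is along the spoke, which the fixed geometry rules out, so I trust the top view more.
- **Handing in:** that reading ran in the same script as the hand-in, so I had no chance to follow it up first.

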